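# Unlatch the kit tote and hold its gate open

### The arm

A 7-joint arm with a two-finger parallel gripper is mounted at the origin on a cart in front of the work surface, level with it; the furniture and walls round the work are solid. World frame = base frame: x ahead of the robot, y to its left, z up, the work surface at z = 0. Lengths are in m, angles in degrees, forces in N, time in s.
With the tool pointing down it reaches from about 0.4 to 0.9 m from the base axis. Payload 5.5 kg.
Tool frame: the origin (TCP) lies at the very end of the fingers, on their centre line; the grasp point (between the pads) lies 19 mm behind it; z points along the fingers, y is the line along which they close (so a half turn about z gives the same grasp; the last joint's range is limited). The gripper opens to 92 mm and grips with 3 to 60 N. Pads are 19 mm wide; open, the fingers measure 130 mm over their backs; the gripper's body (75 mm by 190 mm) begins 47 mm behind the grasp point.
Start: joints at [87.903, 28.699, -24.465, 88.831, 12.651, 65.22, -12.049], TCP at [0.192, -0.621, 0.227] pointing down, gripper open.
Joint ranges: [-164.97, 164.97], [-17.58, 116.51], [-87.97, 89.64], [11.32, 138.91], [-80.73, 260.73], [10.89, 115.49], [-147.41, 147.41]. Speed limits (degrees/s): [147.25, 147.25, 180, 180, 180, 180, 180].

### API

Orientations are given as a 3x3 rotation matrix whose columns are the frame's x, y, z axes.
In Python, from station import state, vision, ctrl gives the robot as it stands.
- The arm moves only by the tool send_rows, never from a script. Its argument "rows" is text: rows parted by semicolons, each of 7 numbers parted by spaces: the closure, from 0 (fully open) to 1 (shut), then the shift along the tool's x, y, z in m, then the turn, a rotation vector about the tool's x, y, z in rad. A call has 1 to 10 rows; each row is the pose to reach, as a shift and turn from the pose commanded when the call began, along the tool's axes at that moment; what a row does not reach only later rows make up. A row lasts 1/10 s, in which the tool goes at most 50 mm and 8.59 degrees, less where a joint would pass 70% of its speed; a pose out of reach is approached as far as the arm can. A call with a gripper value outside its range is refused whole. The fingers move at their own pace and stop on an object; the grip force is fixed at half the most. Time passes only in rows, so rows that repeat a pose let the fingers close. It gives the time, the measured TCP pose, the force, the opening and the grip force at its end, in the units of the state.
- state(): the state, without advancing time (a new reading comes with each control period).
- vision.snapshot(name): name is "scene" or "top" or "wrist"; returns a dict with "img" (400x640x3 uint8, red, green, blue), "range_z" (400x640 float32, m along the optical axis (not along the pixel's ray), 0 where there is no reading), "fov_y" (degrees; the focal length in pixels is half the picture's height over the tangent of half this angle, whatever the lens; pixels are square), "cx", "cy" (the principal point, pixels), "dist" ([k1, k2, p1, p2, k3] as OpenCV has them; the pictures are not rectified), "T" (4x4, takes a point from camera to world coordinates); the wrist camera has in their place "mount" (4x4, takes a point from camera to tool coordinates, whose origin is the TCP and whose axes are the flange's). Camera axes: x right, y down, z forward; pixel columns grow to the right and rows downward; lengths in m; the calibration is good to about 2 mm. A picture is of the moment at which its call begins: read the wrist's pose just before it.
- ctrl.sign_off(): hands the job in; it is judged then, once.
The state is a dict: "t": time; "joints": joint angles; "qvel": joint speeds; "tau": joint torques, N m; "tcp_pos": TCP position; "orientation": TCP orientation; "force": force on the tool from outside, world axes, zero at the start; "moment": the same for the moment, N m; "finger_gap": opening from 0.0 (shut) to 1.0 (fully open); "grip_force": force on a finger pad.
Only numpy, scipy, OpenCV 4.12 (cv2) and the standard library are available. Lean on these libraries where they do the work, as an engineer would, in place of code of your own. Each camera call takes 0.05 s, during which the arm holds its last target. There are 200 camera calls.

### The job

Hold the kit tote's barred gate wide open so that I can reach in for the blue capacitors. First slide the flat metal cover fully shut over the fuses so that none jump out; then squeeze the orange catch fully home, and only after it the blue one; then swing the gate by its yellow post past the detent until it stands at least square to the tote's front. The gate closes itself, so finish still holding the post with the gate wide open, and leave the things round the tote where they are.

Things in the scene. Friction and masses are not known exactly. Their poses are not given: they have to be found in the camera images.
- tote: Grey tote bolted to the desk, 150 x 190 mm, rim 85 mm high. Origin under the middle of its floor, on the desk. z is up; -x points out of its front, which the gate closes and which looks to the robot's right; +y runs along the front towards the gate's hinge. On the rim, in tote coordinates: a front rail with the two catches at x = -57 mm (orange at y = +52, blue at y = -60) and the fuse tray at x = +37 mm at the rear.
- cover (a joint): Slide of the flat aluminium cover over the fuse tray: 0 parked (tray open), 0.092 fully shut against its stop, moving along the tote's -y. About 2 N of friction, stays where it is left. Starts at 0 to 0.025.
- cover_rib (a point): Centre of the upright red grip rib in the middle of the cover: 8 mm thick along the tote's y, 44 mm long along the tote's x, from 90 to 126 mm above the desk (this point is at 108 mm). Moves with the cover.
- catch_orange (a joint): Orange catch: 0 latched, 0.012 squeezed home; its moving tab travels along the tote's -y towards the black fixed tab. About 4 N of friction; it stays where it is left (no spring). Its hook frees the gate from about 0.008.
- orange_tab (a point): Centre of the orange moving tab: 8 mm thick along the tote's y, 18 mm along its x; 93 to 132 mm above the desk (this point at 113 mm).
- orange_fixed_tab (a point): Centre of the black fixed tab of the orange catch, same size and height, 24 mm from the moving tab (centres) while latched and 12 mm when squeezed home: 32 mm and 20 mm over the outer faces. Pinch both tabs together from above.
- catch_blue (a joint): Blue catch, the same: 0 latched, 0.012 squeezed home. Must not be squeezed before the orange one is home.
- blue_tab (a point): Centre of the blue moving tab, same size and height as the orange one.
- blue_fixed_tab (a point): Centre of the black fixed tab of the blue catch, as for the orange one.
- gate (a joint): Hinge of the steel barred gate on the tote's front (180 mm wide, 85 mm high): 0 shut, 1.57 square to the front, stop at 1.9; it opens clockwise seen from above, away from the front. A light closer pulls it shut (about 1.3 N at the post when shut, 3 N when square), and a sprung detent at about 0.7 to 1.2 rad adds up to about 4 N at the post. Let go beyond 1.2 rad it swings back, to rest behind the detent at about 1.17 or to fall right shut; nothing but the robot keeps it wide.
- gate_post: Yellow round upright post in the middle of the gate's top edge, between the two catches, 14 mm diameter, from 85 to 141 mm above the desk. Origin on its axis at half height (113 mm), 94 mm from the hinge axis. Moves with the gate and turns freely about its own axis, so a gripper need not turn with the gate; 33 mm clear to the tabs on either side.
- gate_hinge (a point): Point on the gate's upright hinge axis, 85 mm above the desk.
- valve_amp: Tall dark green amplifier fixed on the desk to the right, about 0.2 m across and 0.38 m high, an obstacle between the arm at its start and the tote: pass on its near side. Origin under it.
- coffee_cup: Patterned cup, 78 mm wide, 68 mm high, to be left alone. Origin under its middle.
- pliers_orange: Orange-handled pliers, 167 x 57 x 15 mm, to be left alone. Origin under the middle.
- screwdriver_1: Red screwdriver, 148 mm long, 27 mm high, to be left alone. Origin under the middle.
- tape_black: Roll of black tape, 53 mm wide, 19 mm high, to be left alone. Origin under the middle.

How it is judged (in metres and radians):
On the way, in this order (a step that is already met when the one before it is completed fails the run):
1. the cover is slid fully shut, the catches still latched (value of joint cover above 0.086 m and value of joint each of catch_orange, catch_blue below 0.006 m), for 0.1 s.
2. the orange catch is squeezed home, the blue one still latched (value of joint catch_orange above 0.0095 m and value of joint catch_blue below 0.006 m), for 0.1 s.
3. the blue catch is squeezed home too, the gate still shut (value of joint catch_blue above 0.0095 m and value of joint gate below 0.3 rad), for 0.1 s.
4. the gate is past its detent (value of joint gate above 1.25 rad), for 0.05 s.
At the end, for the whole second after the job is handed in: The gate stands at least square to the front (over 1.48 rad), held there by fingers that press on the yellow post (over 0.4 N); the cover is shut (over 86 of 92 mm), both catches are squeezed home (over 9.5 of 12 mm); cup, pliers, screwdriver and tape are within 30 mm of where they stood (value of joint cover above 0.086 m and value of joint each of catch_orange, catch_blue above 0.0095 m and value of joint gate above 1.48 rad and contact force between the fingers and gate_post above 0.4 N and distance of each of coffee_cup, pliers_orange, screwdriver_1, tape_black from where it was at the start of the episode below 0.03 m); the arm keeps its last pose, push and grip.
It fails at once if the blue catch is squeezed before the orange one is home (value of joint catch_blue above 0.006 m and value of joint catch_orange below 0.0085 m).
It fails at once if a catch is squeezed before the cover is shut (value of joint any of catch_orange, catch_blue above 0.006 m and value of joint cover below 0.08 m).
It fails at once if a bystander is pushed or knocked over (distance of any of coffee_cup, pliers_orange, screwdriver_1, tape_black from where it was at the start of the episode above 0.04 m or angle between coffee_cup's own z axis and vertical above 0.5 rad).
It also fails if it takes over 61 s, if anything falls off the work surface, if the arm or the gripper's body presses on something with over 40 N, if the wrist force passes 120 N, or if a joint passes its speed limit or range.

## Working session

There is one attempt and no reset: what is moved stays moved. The work goes in short steps, Python scripts to look and compute and a tool call to move; the robot and the scene stay as the last step left them, time stands still between calls to the robot, and variables do not carry over. Pictures are saved under pics/ and viewed, at most 10 in all, crops included, and the job is handed in when it is done.

Besides the shell and the picture viewer there is one more tool, called by a JSON object that holds its "op" and its "data", one argument or row to a line. send_rows: Moves the arm, as the interface text tells. Its arguments: {"type":"object","properties":{"rows":{"type":"string"}},"required":["rows"]}

```bash
ls; mkdir -p pics; python3 - <<'E'
from station import state, vision, ctrl
import cv2,numpy as np,pickle
s=state(); print(s)
for n in ("scene","top"):
    d=vision.snapshot(n); pickle.dump(d,open(f"pics/{n}0.pkl","wb"))
    cv2.imwrite(f"pics/{n}0.png",d["img"][:,:,::-1]); print(n,d["fov_y"],d["cx"],d["cy"],d["dist"],d["T"],d["range_z"].min(),d["range_z"].max())
E
```

```text
pics
{'t': 0.0, 'joints': array([ 87.90596941,  28.75307602, -24.45234347,  88.89271086,
        12.65111255,  65.21973007, -12.05053149]), 'qvel': array([ 0.0182664 , -0.00869112, -0.00419443,  0.01755744, -0.03937938,
        0.00066931,  0.02095205]), 'tau': array([ 5.81796576e-04, -5.66600811e+01, -5.81609175e+00, -2.79105109e+01,
       -6.86164806e-02,  3.09276022e-02,  1.93635960e-04]), 'tcp_pos': array([ 0.19166761, -0.62035285,  0.22567583]), 'orientation': array([[ 9.55403994e-01,  2.95301417e-01, -5.30206296e-04],
       [ 2.95301888e-01, -9.55402139e-01,  1.88347112e-03],
       [ 4.96314604e-05, -1.95604675e-03, -9.99998086e-01]]), 'force': array([-0.0300515 ,  0.87470504, -0.12769066]), 'moment': array([-0.03696207, -0.01092128,  0.02352371]), 'grip_force': 0.0, 'finger_gap': 0.9993615065238661}
scene 57.8588208777806 322.77913869533705 197.52923590890418 [-0.03061916  0.          0.          0.          0.        ] [[-0.87155371 -0.20920553  0.44342663 -0.00834576]
 [-0.49020923  0.35440822 -0.79629751  0.93599255]
 [ 0.0094358  -0.91138787 -0.41144028  0.60241143]
 [ 0.          0.          0.          1.        ]] 0.0 2.3574636
top 48.02346168146052 320.27095972196173 201.00402388547823 [-0.08148254  0.          0.          0.          0.        ] [[ 0.00311067 -0.98886103  0.14880923  0.32240739]
 [-0.99996308 -0.00188403  0.00838327 -0.09718185]
 [-0.00800953 -0.14882982 -0.98883039  1.33474431]
 [ 0.          0.          0.          1.        ]] 0.0 2.2114193
```

View pics/top0.png

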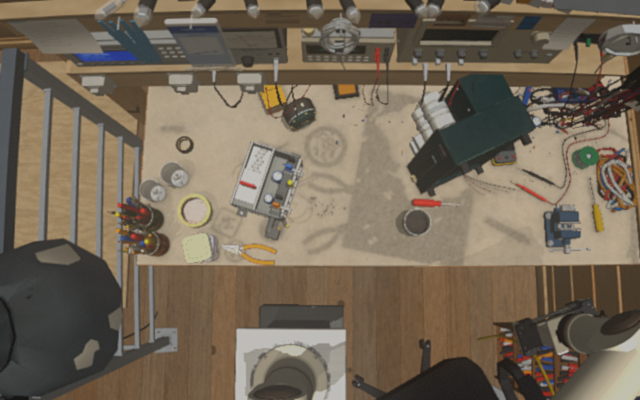

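View pics/scene0.png

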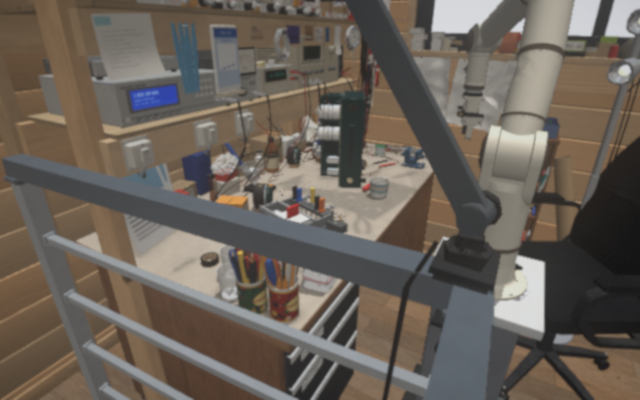

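The top view shows the tote at about (267,190) with its front to the right, and the red rib at (247,184). The amp is at (475,130), the cup at (415,222), the screwdriver at (430,203), the pliers at (255,252) and the tape roll at (185,144). In the scene view the tote is at about (300,210), partly hidden.

```bash
cat > h.py <<'E'
import numpy as np,cv2,pickle
from station import state,vision,ctrl
def K(d):
    f=200/np.tan(np.radians(d["fov_y"]/2)); return np.array([[f,0,d["cx"]],[0,f,d["cy"]],[0,0,1.]])
def T_of(d,s=None):
    if "T" in d: return np.array(d["T"])
    A=np.eye(4); A[:3,:3]=s["orientation"]; A[:3,3]=s["tcp_pos"]; return A@np.array(d["mount"])
def rays(d,uv):
    p=cv2.undistortPoints(np.float64(uv).reshape(-1,1,2),K(d),np.float64(d["dist"])).reshape(-1,2)
    return np.c_[p,np.ones(len(p))]
def on_plane(d,uv,z,T):
    r=rays(d,uv)@T[:3,:3].T; o=T[:3,3]; return o+r*((z-o[2])/r[:,2])[:,None]
def cloud(d,T):
    v,u=np.mgrid[0:400,0:640]; r=rays(d,np.c_[u.ravel(),v.ravel()])
    return ((r*d["range_z"].reshape(-1,1))@T[:3,:3].T+T[:3,3]).reshape(400,640,3)
def hsv(d): return cv2.cvtColor(d["img"],cv2.COLOR_RGB2HSV)
E
python3 - <<'E'
from h import *
d=pickle.load(open("pics/top0.pkl","rb"))
c=d["img"][130:245,215:325,::-1]; cv2.imwrite("pics/crop0.png",cv2.resize(c,None,fx=5,fy=5,interpolation=cv2.INTER_CUBIC))
P=cloud(d,T_of(d)); 
for u,v in [(247,184),(267,190),(475,130),(415,222),(430,203),(255,252),(330,220)]: print(u,v,P[v,u].round(3))
E
```

```text
247 184 [0.551 0.114 0.127]
267 190 [0.556 0.075 0.004]
475 130 [ 0.627 -0.433  0.379]
415 222 [ 0.456 -0.361  0.044]
430 203 [ 0.515 -0.411  0.022]
255 252 [0.37  0.107 0.002]
330 220 [ 0.466 -0.115 -0.   ]
```

View pics/crop0.png

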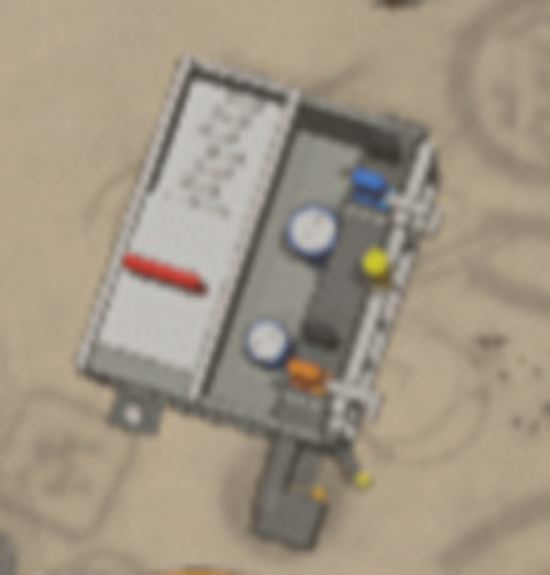

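The crop shows the rib at (163,273), the orange tab at (306,374), the blue tab at (368,180) and the post at (375,262). The black fixed tabs sit up-image of the coloured ones. The hinge is at the lower right and the dark closer box at (290,510).

```bash
python3 - <<'E'
from h import *
d=pickle.load(open("pics/top0.pkl","rb")); T=T_of(d); H=hsv(d); P=cloud(d,T)
roi=np.zeros((400,640),bool); roi[140:225,235:310]=1
R={"rib":((0,8),126),"orange":((9,18),132),"yellow":((26,34),141),"blue":((105,120),132)}
for n,((a,b),z) in R.items():
    m=(roi&(H[...,0]>=a)&(H[...,0]<=b)&(H[...,1]>140)&(H[...,2]>80)).astype(np.uint8)
    k,l,st,c=cv2.connectedComponentsWithStats(m)
    for i in range(1,k):
        if st[i,4]<6: continue
        q=P[l==i]; print(n,c[i].round(1),st[i],"plane",on_plane(d,[c[i]],z/1000,T)[0].round(4),"depthmed",np.median(q,0).round(3),"zmax",q[:,2].max().round(3))
E
```

```text
rib [246.7 183.9] [240 181  15   7  35] plane [0.5513 0.1155 0.126 ] depthmed [0.552 0.115 0.125] zmax 0.13
orange [275.6 204.5] [273 202   6   6  25] plane [0.4937 0.0341 0.132 ] depthmed [0.495 0.035 0.13 ] zmax 0.134
yellow [289.6 182.1] [288 180   4   5  17] plane [ 0.5536 -0.0038  0.141 ] depthmed [ 0.554 -0.005  0.139] zmax 0.143
blue [288.  165.5] [286 165   5   2   8] plane [0.6018 0.0019 0.132 ] depthmed [0.602 0.002 0.134] zmax 0.136
```

```bash
cat >> h.py <<'E'
# tote frame in the world from the orange and blue tabs (x=-57; y=+52, -60)
def tote(o,b):
    y=(o[:2]-b[:2])/np.linalg.norm(o[:2]-b[:2]); x=np.array([y[1],-y[0]])
    return x,y,(o[:2]+b[:2])/2+0.057*x+0.004*y
XT,YT,OT=tote(np.array([.4937,.0341]),np.array([.6018,.0019]))
def w(xt,yt): return OT+xt*XT+yt*YT      # m
def t(p): q=np.asarray(p)[:2]-OT; return np.array([q@XT,q@YT])
def rel(p,s=None):  # tool-axes shift to world point
    s=s or state(); return s["orientation"].T@(np.asarray(p)-s["tcp_pos"])
E
python3 - <<'E'
from h import *
d=pickle.load(open("pics/top0.pkl","rb")); T=T_of(d); P=cloud(d,T)
print(XT,YT,OT,"rib",t([.5513,.1155]),"post",t([.5536,-.0038]))
q=P.reshape(-1,3); a=q[(q[:,2]>.15)&(q[:,0]>.3)&(q[:,0]<.85)&(q[:,1]>-.7)&(q[:,1]<-.2)]
print("amp",a.min(0),a.max(0))
for y in np.arange(-.6,-.2,.05):
    b=a[abs(a[:,1]-y)<.025]; print(y.round(2),len(b),b[:,0].min().round(3) if len(b) else "")
# things near closer box
b=P[228:242,262:285]; print("closer box z",b[...,2].max(), t(np.median(b.reshape(-1,3),0)))
s=state()
for p in [(.33,-.36,.24),(.42,-.1,.24),(*w(.037,.04),.24)]: print(p,rel(p,s).round(3))
E
```

```text
[0.28547659 0.95838568] [-0.95838568  0.28547659] [0.56018862 0.07376989] rib [0.03745605 0.0204317 ] post [-0.07622277 -0.01582995]
amp [ 0.53127556 -0.69997401  0.15025145] [ 0.84871038 -0.20003118  0.7371834 ]
-0.6 1499 0.635
-0.55 3078 0.599
-0.5 3654 0.586
-0.45 4062 0.539
-0.4 4204 0.531
-0.35 4371 0.567
-0.3 2130 0.703
-0.25 2304 0.705
closer box z 1.3347443100325704 [-0.06541774  0.12841946]
(0.33, -0.36, 0.24) [ 0.209 -0.208 -0.014]
(0.42, -0.1, 0.24) [ 0.372 -0.43  -0.013]
(np.float64(0.5324158290626196), np.float64(0.12064922406751645), 0.24) [ 0.544 -0.607 -0.013]
```

{"op": "send_rows", "data": {
  "rows": "0 0.035 -0.035 -0.015 0 0 -0.05; 0 0.07 -0.07 -0.015 0 0 -0.1; 0 0.105 -0.105 -0.015 0 0 -0.2; 0 0.14 -0.14 -0.015 0 0 -0.3; 0 0.175 -0.175 -0.015 0 0 -0.4; 0 0.205 -0.205 -0.015 0 0 -0.5; 0 0.235 -0.24 -0.015 0 0 -0.6; 0 0.265 -0.275 -0.015 0 0 -0.7; 0 0.29 -0.31 -0.015 0 0 -0.8; 0 0.315 -0.345 -0.015 0 0 -0.9"
}}

```text
t: 1.1
tcp_pos: [0.3911, -0.1965, 0.2416]
orientation: [[0.358, 0.934, -0.0], [0.934, -0.358, -0.0], [-0.0, -0.0, -1.0]]
force: [1.3, 0.7, -0.0]
finger_gap: 0.997
grip_force: 0.0
```

```bash
python3 - <<'E'
from h import *
s=state(); print(s["tcp_pos"],s["joints"],s["orientation"].round(3)); p=(*w(.037,.03),.26); print(rel(p,s), "yaw left", np.degrees(np.arctan2(s["orientation"][1,1],s["orientation"][0,1])-np.arctan2(-YT[1],-YT[0])))
E
```

```text
[ 0.39114956 -0.19648242  0.24160318] [ 69.26731343   7.41634626 -49.04262196 116.15379116   6.54356746
  59.14343062  -3.90980471] [[ 0.358  0.934 -0.   ]
 [ 0.934 -0.358 -0.   ]
 [-0.    -0.    -1.   ]]
[ 0.34745861  0.02817017 -0.01852333] yaw left -4.417769089571538
```

{"op": "send_rows", "data": {
  "rows": "0 0.045 0.004 -0.003 0 0 -0.02; 0 0.09 0.008 -0.006 0 0 -0.04; 0 0.135 0.012 -0.009 0 0 -0.06; 0 0.18 0.016 -0.012 0 0 -0.077; 0 0.22 0.02 -0.015 0 0 -0.077; 0 0.255 0.023 -0.018 0 0 -0.077; 0 0.28 0.025 -0.018 0 0 -0.077; 0 0.28 0.025 -0.018 0 0 -0.077; 0 0.28 0.025 -0.018 0 0 -0.077"
}}

```text
t: 2.0
tcp_pos: [0.5154, 0.0539, 0.2592]
orientation: [[0.288, 0.958, -0.001], [0.958, -0.288, 0.0], [-0.0, -0.001, -1.0]]
force: [-0.5, -0.4, 0.5]
finger_gap: 1.0
grip_force: 0.0
```

```bash
cat > look.py <<'E'
from h import *
import sys
n=sys.argv[1]; s=state(); d=vision.snapshot("wrist"); T=T_of(d,s); pickle.dump((s,d),open(f"pics/{n}.pkl","wb"))
cv2.imwrite(f"pics/{n}.png",d["img"][:,:,::-1])
print(s["tcp_pos"].round(4),s["joints"].round(1),"yaw left",np.degrees(np.arctan2(s["orientation"][1,1],s["orientation"][0,1])-np.arctan2(-YT[1],-YT[0])).round(2))
H=hsv(d); P=cloud(d,T)
R={"rib":((0,7),126),"orange":((9,18),132),"yellow":((26,34),141),"blue":((105,122),132)}
for k,((a,b),z) in R.items():
    m=((H[...,0]>=a)&(H[...,0]<=b)&(H[...,1]>130)&(H[...,2]>70)&(P[...,2]>z/1000-.006)&(P[...,2]<z/1000+.006)).astype(np.uint8)
    N,l,st,c=cv2.connectedComponentsWithStats(m)
    for i in range(1,N):
        if st[i,4]<60: continue
        v,u=np.nonzero(l==i); r=cv2.minAreaRect(np.float32(np.c_[u,v])); q=on_plane(d,cv2.boxPoints(r),z/1000,T)
        tt=np.array([t(x) for x in q]); p=on_plane(d,[r[0]],z/1000,T)[0]
        print(k,"px",np.round(r[0]),st[i,4],"world",p.round(4),"tote mm",(1000*t(p)).round(1),"span",(1000*np.ptp(tt,0)).round(1),"depth z",np.median(P[l==i],0).round(3))
E
python3 look.py w1
```

```text
[0.5154 0.0539 0.2592] [ 37.4  19.3 -56.1 104.8  17.6  65.3 -41.4] yaw left -0.16
rib px [336. 124.] 348 world [0.5545 0.1181 0.126 ] tote mm [40.9 18.1] span [42.3  8.8] depth z [0.554 0.118 0.126]
orange px [307. 214.] 114 world [0.4989 0.0374 0.132 ] tote mm [-52.4  48.4] span [18.1  6.7] depth z [0.499 0.038 0.132]
yellow px [369. 236.] 120 world [ 0.5563 -0.002   0.141 ] tote mm [-73.7 -17.9] span [12.6 13.4] depth z [ 0.556 -0.002  0.141]
blue px [408. 215.] 132 world [0.6035 0.0048 0.132 ] tote mm [-53.7 -61.2] span [19.3  9.9] depth z [0.604 0.005 0.132]
```

View pics/w1.png

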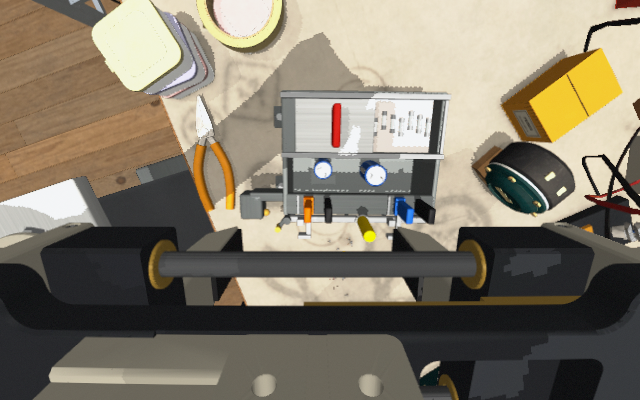

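The wrist view shows the rib at (336,124), the orange tab at (307,214), the blue tab at (408,215) and the post at (369,236). It agrees with the top camera to about 3 mm, so I'll take the mean and descend on the rib.

```bash
python3 - <<'E'
from h import *
print(rel((*w(.039,.0193),.097)))
E
```

```text
[0.07218879 0.01759986 0.16208749]
```

{"op": "send_rows", "data": {
  "rows": "0.45 0.036 0.009 0.02 0 0 0; 0.45 0.072 0.0175 0.05 0 0 0; 0.45 0.072 0.0175 0.09 0 0 0; 0.45 0.072 0.0175 0.12 0 0 0; 0.45 0.072 0.0175 0.145 0 0 0; 0.45 0.072 0.0175 0.155 0 0 0; 0.45 0.072 0.0175 0.162 0 0 0; 0.45 0.072 0.0175 0.162 0 0 0"
}}

```text
t: 2.85
tcp_pos: [0.5535, 0.1165, 0.0978]
orientation: [[0.291, 0.957, -0.0], [0.957, -0.291, -0.0], [-0.0, -0.0, -1.0]]
force: [1.0, -0.1, 0.3]
finger_gap: 0.552
grip_force: 0.0
```

{"op": "send_rows", "data": {
  "rows": "0.7 0 0 0 0 0 0; 0.9 0 0 0 0 0 0; 1 0 0 0 0 0 0; 1 0 0 0 0 0 0; 1 0 0 0 0 0 0; 1 0 0 0 0 0 0"
}}

```text
t: 3.45
tcp_pos: [0.5538, 0.1173, 0.0979]
orientation: [[0.29, 0.957, 0.001], [0.957, -0.29, -0.0], [0.0, 0.001, -1.0]]
force: [-1.0, 0.5, -0.0]
finger_gap: 0.086
grip_force: 30.0
```

```bash
python3 look.py w2; python3 -c "
from h import *
s=state();print(t(s['tcp_pos']),s['force'],s['finger_gap'])"
```

```text
[0.5538 0.1173 0.0979] [ 20.7  35.9 -46.7 106.5  32.8  52.  -58.5] yaw left -0.26
rib px [317. 236.] 441 world [0.5584 0.1328 0.126 ] tote mm [56.1 18.5] span [16.2  7.2] depth z [0.558 0.133 0.126]
rib px [316. 289.] 332 world [0.5493 0.1038 0.126 ] tote mm [25.7 19. ] span [14.8  8.6] depth z [0.55  0.104 0.126]
[0.0399212  0.01852819] [-0.44675809 -1.22172158  1.29657404] 0.08302722442382174
```

The rib is held (7.6 mm gap). I'll now slide along tool +y.

{"op": "send_rows", "data": {
  "rows": "1 0 0.008 0 0 0 0; 1 0 0.018 0 0 0 0; 1 0 0.028 0 0 0 0; 1 0 0.036 0 0 0 0; 1 0 0.044 0 0 0 0; 1 0 0.05 0 0 0 0; 1 0 0.055 0 0 0 0; 1 0 0.06 0 0 0 0; 1 0 0.06 0 0 0 0"
}}

```text
t: 4.4
tcp_pos: [0.6128, 0.0989, 0.0979]
orientation: [[0.291, 0.957, 0.002], [0.957, -0.291, -0.0], [0.0, 0.002, -1.0]]
force: [0.3, -2.3, 3.8]
finger_gap: 0.087
grip_force: 30.0
```

{"op": "send_rows", "data": {
  "rows": "1 0 0.003 0 0 0 0; 1 0 0.006 0 0 0 0; 1 0 0.008 0 0 0 0; 1 0 0.008 0 0 0 0"
}}

```text
t: 4.8
tcp_pos: [0.6193, 0.0969, 0.0979]
orientation: [[0.291, 0.957, 0.0], [0.957, -0.291, -0.001], [-0.001, 0.001, -1.0]]
force: [-1.2, -2.5, 5.2]
finger_gap: 0.09
grip_force: 30.0
```

{"op": "send_rows", "data": {
  "rows": "1 0 0.003 0 0 0 0; 1 0 0.006 0 0 0 0; 1 0 0.008 0 0 0 0; 1 0 0.008 0 0 0 0"
}}

```text
t: 5.2
tcp_pos: [0.6269, 0.0945, 0.0979]
orientation: [[0.291, 0.957, 0.0], [0.957, -0.291, -0.001], [-0.001, 0.001, -1.0]]
force: [-2.2, -2.0, 5.3]
finger_gap: 0.085
grip_force: 30.0
```

{"op": "send_rows", "data": {
  "rows": "1 0 0.002 0 0 0 0; 1 0 0.004 0 0 0 0; 1 0 0.006 0 0 0 0; 1 0 0.006 0 0 0 0"
}}

```text
t: 5.6
tcp_pos: [0.6308, 0.0933, 0.0979]
orientation: [[0.29, 0.957, -0.003], [0.957, -0.29, -0.001], [-0.002, -0.003, -1.0]]
force: [-6.2, -2.3, 9.2]
finger_gap: 0.083
grip_force: 30.0
```

{"op": "send_rows", "data": {
  "rows": "1 0 0.002 0 0 0 0; 1 0 0.004 0 0 0 0; 1 0 0.004 0 0 0 0; 1 0 0.004 0 0 0 0"
}}

```text
t: 6.0
tcp_pos: [0.6309, 0.0933, 0.0978]
orientation: [[0.288, 0.958, -0.009], [0.958, -0.288, -0.002], [-0.004, -0.008, -1.0]]
force: [-17.3, -2.5, 17.5]
finger_gap: 0.085
grip_force: 30.0
```

```bash
python3 look.py w3; python3 -c "
from h import *
s=state();print(t(s['tcp_pos']),s['force'],s['finger_gap'])"
```

```text
[0.6309 0.0933 0.0978] [ 20.2  42.  -44.8  95.3  33.9  57.7 -53. ] yaw left -0.17
rib px [316. 236.] 451 world [0.6355 0.1087 0.126 ] tote mm [ 55.  -62.2] span [15.6  7.7] depth z [0.635 0.109 0.126]
rib px [316. 290.] 336 world [0.6265 0.0798 0.126 ] tote mm [ 24.8 -61.8] span [13.9  7.5] depth z [0.627 0.08  0.126]
[ 0.03891343 -0.0621912 ] [-17.46617067  -1.97571338  17.27945701] 0.08328851630557035
```

View pics/w3.png

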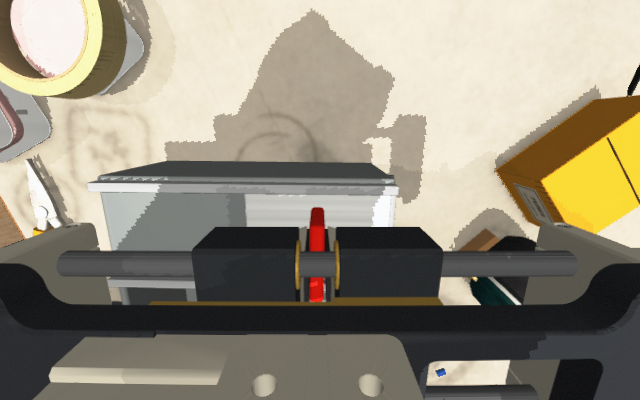

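Cover is against its stop: 81 mm travelled, with firm resistance. Now I'll release, rise, and look at the catches.

{"op": "send_rows", "data": {
  "rows": "1 0 -0.005 0 0 0 0; 0.7 0 -0.005 0 0 0 0; 0.45 0 -0.005 0 0 0 0; 0.45 0 -0.005 0 0 0 0; 0.45 0 -0.005 -0.03 0 0 0; 0.45 0 -0.005 -0.07 0 0 0; 0.45 0 -0.005 -0.11 0 0 0; 0.45 0 -0.005 -0.11 0 0 0"
}}

```text
t: 6.85
tcp_pos: [0.6347, 0.0958, 0.2139]
orientation: [[0.289, 0.957, 0.01], [0.957, -0.29, 0.002], [0.005, 0.009, -1.0]]
force: [0.7, 0.7, 0.0]
finger_gap: 0.545
grip_force: 0.0
```

```bash
python3 - <<'E'
from h import *
s=state(); print(t(s["tcp_pos"]),rel((*w(-.085,.0),.21)))
E
```

```text
[ 0.04240481 -0.06512016] [-0.12769374 -0.06461331  0.00263411]
```

{"op": "send_rows", "data": {
  "rows": "0.45 -0.03 -0.015 0 0 0 0; 0.45 -0.065 -0.035 0 0 0 0; 0.45 -0.1 -0.052 0 0 0 0; 0.45 -0.12 -0.06 0 0 0 0; 0.45 -0.127 -0.065 0 0 0 0; 0.45 -0.127 -0.065 0 0 0 0; 0.45 -0.127 -0.065 0 0 0 0; 0.45 -0.127 -0.065 0 0 0 0"
}}

```text
t: 7.65
tcp_pos: [0.5329, -0.0072, 0.2079]
orientation: [[0.288, 0.958, 0.001], [0.958, -0.288, 0.001], [0.002, 0.001, -1.0]]
force: [0.3, -0.4, -0.4]
finger_gap: 0.549
grip_force: 0.0
```

```bash
python3 look.py w4; python3 -c "
from h import *
s=state();print(t(s['tcp_pos']),s['orientation'].round(4))"
```

```text
[ 0.5329 -0.0072  0.2079] [ 40.7  24.5 -53.5 106.2  22.4  60.5 -38.4] yaw left -0.15
rib px [396.  57.] 647 world [0.6289 0.0936 0.126 ] tote mm [ 38.7 -60.2] span [44.8  9.7] depth z [0.629 0.094 0.126]
orange px [265. 173.] 200 world [0.4996 0.0364 0.132 ] tote mm [-53.2  47.4] span [17.2  9.4] depth z [0.5   0.037 0.132]
blue px [393. 174.] 201 world [0.6036 0.0043 0.132 ] tote mm [-54.2 -61.5] span [18.5  9.7] depth z [0.604 0.004 0.132]
[-0.08542999  0.00315092] [[ 2.878e-01  9.577e-01  8.000e-04]
 [ 9.577e-01 -2.878e-01  1.200e-03]
 [ 1.400e-03  4.000e-04 -1.000e+00]]
```

View pics/w4.png

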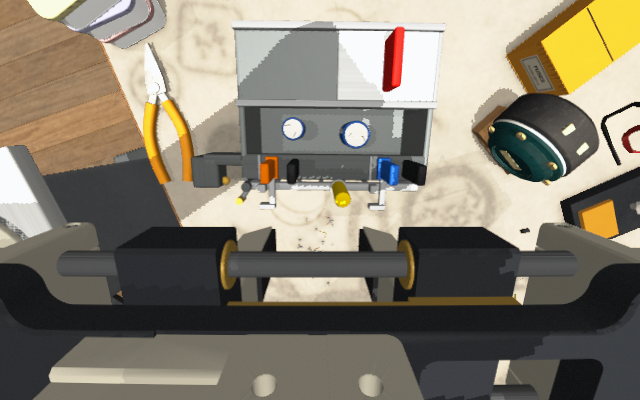

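Orange tab (265,173), black tab (293,171), blue tab (393,174), post (342,195), cover shut with the rib at (396,57). The rib's known position calibrates the scale, putting orange at y=48.7 and blue at y=-63.3 in my frame.

```bash
python3 - <<'E'
from h import *
s=state(); print(rel((*w(-.054,.0345),.102)))
E
```

```text
[ 0.0312091  -0.03146515  0.10587845]
```

{"op": "send_rows", "data": {
  "rows": "0.45 0.015 -0.016 0.01 0 0 0; 0.45 0.031 -0.0315 0.025 0 0 0; 0.45 0.031 -0.0315 0.045 0 0 0; 0.45 0.031 -0.0315 0.06 0 0 0; 0.45 0.031 -0.0315 0.07 0 0 0; 0.45 0.031 -0.0315 0.07 0 0 0; 0.45 0.031 -0.0315 0.07 0 0 0"
}}

```text
t: 8.4
tcp_pos: [0.5112, 0.03, 0.1379]
orientation: [[0.29, 0.957, 0.0], [0.957, -0.29, 0.0], [0.0, -0.0, -1.0]]
force: [-0.2, -0.6, 0.8]
finger_gap: 0.551
grip_force: 0.0
```

```bash
python3 - <<'E'
from h import *
s=state(); print(t(s["tcp_pos"]),s["tcp_pos"],rel((*w(-.054,.0345),.102),s),s["force"])
E
```

```text
[-0.05592318  0.03441446] [0.51124154 0.02999844 0.13785105] [ 1.90730114e-03 -9.17024744e-05  3.58518804e-02] [-0.19741023 -0.63964834  0.79895352]
```

{"op": "send_rows", "data": {
  "rows": "0.45 0.002 0 0.01 0 0 0; 0.45 0.002 0 0.02 0 0 0; 0.45 0.002 0 0.028 0 0 0; 0.45 0.002 0 0.034 0 0 0; 0.45 0.002 0 0.036 0 0 0; 0.45 0.002 0 0.036 0 0 0"
}}

```text
t: 9.0
tcp_pos: [0.5111, 0.032, 0.1014]
orientation: [[0.29, 0.957, -0.001], [0.957, -0.29, 0.0], [-0.0, -0.001, -1.0]]
force: [0.8, -0.4, 0.6]
finger_gap: 0.551
grip_force: 0.0
```

{"op": "send_rows", "data": {
  "rows": "0.5 0 0.001 0 0 0 0; 0.55 0 0.002 0 0 0 0; 0.6 0 0.003 0 0 0 0; 0.65 0 0.004 0 0 0 0; 0.7 0 0.004 0 0 0 0; 0.75 0 0.004 0 0 0 0; 0.8 0 0.004 0 0 0 0; 1 0 0.004 0 0 0 0; 1 0 0.004 0 0 0 0; 1 0 0.004 0 0 0 0"
}}

```text
t: 10.0
tcp_pos: [0.5151, 0.0308, 0.1017]
orientation: [[0.29, 0.957, -0.0], [0.957, -0.29, 0.0], [0.0, -0.0, -1.0]]
force: [-3.5, 1.5, 3.6]
finger_gap: 0.21
grip_force: 30.0
```

```bash
python3 - <<'E'
from h import *
s=state(); print(t(s["tcp_pos"]),s["force"],s["finger_gap"]*92,s["grip_force"])
E
```

```text
[-0.0540765   0.03091642] [-3.53319568  1.45656265  3.59599122] 19.283844015803467 30.043576955795288
```

Orange is home (19.3 mm over the faces). Now open, rise, and move over the blue pair.

{"op": "send_rows", "data": {
  "rows": "0.7 0 0 0 0 0 0; 0.45 0 -0.003 0 0 0 0; 0.45 0 -0.003 0 0 0 0; 0.45 0 -0.003 -0.02 0 0 0; 0.45 0 -0.003 -0.045 0 0 0; 0.45 0 0.02 -0.06 0 0 0; 0.45 0 0.06 -0.06 0 0 0; 0.45 0 0.095 -0.06 0 0 0; 0.45 0 0.1085 -0.06 0 0 0; 0.45 0 0.1085 -0.06 0 0 0"
}}

```text
t: 11.0
tcp_pos: [0.6212, -0.002, 0.1615]
orientation: [[0.292, 0.956, 0.002], [0.956, -0.292, 0.0], [0.001, 0.002, -1.0]]
force: [-0.1, -0.6, -0.7]
finger_gap: 0.548
grip_force: 0.0
```

{"op": "send_rows", "data": {
  "rows": "0.45 0 0 0 0 0 0; 0.45 0 0 0.015 0 0 0; 0.45 0 0 0.02 0 0 0; 0.45 0 0 0.02 0 0 0"
}}

```text
t: 11.4
tcp_pos: [0.6173, -0.0007, 0.1401]
orientation: [[0.289, 0.957, -0.003], [0.957, -0.289, -0.0], [-0.001, -0.003, -1.0]]
force: [-0.5, -0.1, 0.3]
finger_gap: 0.551
grip_force: 0.0
```

```bash
python3 - <<'E'
from h import *
s=state(); print(t(s["tcp_pos"]),s["tcp_pos"],rel((*w(-.054,-.0775),.102),s),s["force"])
E
python3 look.py w5
```

```text
[-0.0551077  -0.07600379] [ 0.61729761 -0.00074184  0.14010228] [0.00116156 0.00159642 0.0380966 ] [-0.5168814  -0.05828791  0.29089422]
[ 0.6173 -0.0007  0.1401] [ 31.   37.2 -46.9  97.3  30.8  59.4 -43.2] yaw left -0.21
rib px [292.  82.] 1086 world [0.6305 0.094  0.126 ] tote mm [ 39.4 -61.6] span [43.   9.2] depth z [0.631 0.094 0.126]
orange px [144. 225.] 154 world [0.5135 0.0395 0.132 ] tote mm [-46.2  35. ] span [12.6 14.7] depth z [0.512 0.039 0.132]
blue px [296. 236.] 312 world [0.6051 0.0047 0.132 ] tote mm [-53.4 -62.8] span [19.3  7.5] depth z [0.605 0.005 0.132]
```

{"op": "send_rows", "data": {
  "rows": "0.45 0.001 0.001 0.01 0 0 0; 0.45 0.001 0.001 0.02 0 0 0; 0.45 0.001 0.001 0.03 0 0 0; 0.45 0.001 0.001 0.036 0 0 0; 0.45 0.001 0.001 0.038 0 0 0; 0.45 0.001 0.001 0.038 0 0 0"
}}

```text
t: 12.05
tcp_pos: [0.6201, 0.0001, 0.1032]
orientation: [[0.29, 0.957, -0.001], [0.957, -0.29, 0.0], [-0.0, -0.001, -1.0]]
force: [-0.6, -0.5, 0.8]
finger_gap: 0.551
grip_force: 0.0
```

```bash
python3 - <<'E'
from h import *
s=state(); print(t(s["tcp_pos"]),s["tcp_pos"],s["force"], rel((*w(-.054,-.081),.102),s))
E
```

```text
[-0.0535476  -0.07841841] [6.20057113e-01 6.40183987e-05 1.03240591e-01] [-0.58700536 -0.51635156  0.82709329] [-0.00044116  0.0025845   0.00123859]
```

{"op": "send_rows", "data": {
  "rows": "0.5 0 0.001 0 0 0 0; 0.55 0 0.002 0 0 0 0; 0.6 0 0.0026 0 0 0 0; 0.65 0 0.0026 0 0 0 0; 0.7 0 0.0026 0 0 0 0; 0.75 0 0.0026 0 0 0 0; 0.8 0 0.0026 0 0 0 0; 1 0 0.0026 0 0 0 0; 1 0 0.0026 0 0 0 0; 1 0 0.0026 0 0 0 0"
}}

```text
t: 13.05
tcp_pos: [0.6227, -0.0006, 0.1038]
orientation: [[0.29, 0.957, -0.0], [0.957, -0.29, 0.0], [0.0, -0.0, -1.0]]
force: [-4.1, 1.1, 4.9]
finger_gap: 0.207
grip_force: 30.1
```

```bash
python3 - <<'E'
from h import *
s=state(); print(t(s["tcp_pos"]),s["force"],s["finger_gap"]*92,s["grip_force"])
E
```

```text
[-0.05343835 -0.08111231] [-4.05441499  1.14323104  4.92352312] 19.04335823354027 30.061418116092682
```

{"op": "send_rows", "data": {
  "rows": "0.7 0 -0.001 0 0 0 0; 0.45 0 -0.003 0 0 0 0; 0.45 0 -0.003 0 0 0 0; 0.45 0 -0.003 -0.025 0 0 0; 0.45 0 -0.003 -0.055 0 0 0; 0.5 -0.01 -0.02 -0.08 0 0 0; 0.6 -0.03 -0.045 -0.085 0 0 0; 0.65 -0.05 -0.0615 -0.085 0 0 0; 0.65 -0.05 -0.0615 -0.085 0 0 0; 0.65 -0.05 -0.0615 -0.085 0 0 0"
}}

```text
t: 14.05
tcp_pos: [0.55, -0.0318, 0.1891]
orientation: [[0.291, 0.957, 0.002], [0.957, -0.291, -0.001], [-0.0, 0.002, -1.0]]
force: [-0.4, -0.2, 0.6]
finger_gap: 0.348
grip_force: 0.0
```

```bash
sed -i 's/"yellow":((26,34),141)/"yellow":((22,36),141)/' look.py; python3 look.py w6; python3 - <<'E'
from h import *
s=state(); print(t(s["tcp_pos"]),s["force"],s["finger_gap"]*92)
E
```

```text
[ 0.55   -0.0318  0.1891] [ 40.7  27.6 -51.7 104.9  25.   59.6 -37.7] yaw left -0.34
rib px [372.  28.] 664 world [0.628  0.0891 0.126 ] tote mm [ 34.  -60.7] span [37.4  9.1] depth z [0.628 0.09  0.126]
orange px [243. 153.] 268 world [0.5102 0.0327 0.132 ] tote mm [-53.6  36.1] span [18.3  9.2] depth z [0.51  0.033 0.132]
yellow px [314. 180.] 249 world [ 0.5567 -0.0019  0.141 ] tote mm [-73.5 -18.3] span [13.1 12.2] depth z [ 0.557 -0.002  0.141]
blue px [385. 154.] 198 world [6.148e-01 1.000e-04 1.320e-01] tote mm [-55.  -73.4] span [18.5  9.3] depth z [0.615 0.002 0.132]
[-0.10319093 -0.02056756] [0.41535174 0.18636764 0.09251446] 32.288378264476485
```

View pics/w6.png

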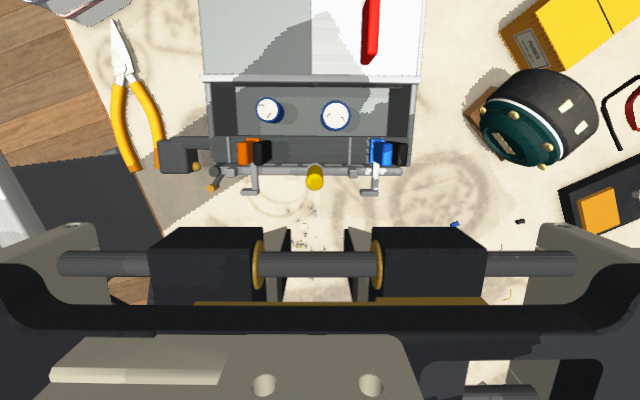

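Both catches read squeezed (orange tab at (248,152), blue at (383,153)). The post is at (314,180), tote (-73.5, -18.5) mm. I'll lower the fingers round it.

{"op": "send_rows", "data": {
  "rows": "0.65 0.015 -0.001 0.01 0 0 0; 0.65 0.03 -0.002 0.03 0 0 0; 0.65 0.03 -0.002 0.04 0 0 0; 0.65 0.03 -0.002 0.05 0 0 0; 0.65 0.03 -0.002 0.06 0 0 0; 0.65 0.03 -0.002 0.07 0 0 0; 0.65 0.03 -0.002 0.078 0 0 0; 0.65 0.03 -0.002 0.083 0 0 0; 0.65 0.03 -0.002 0.083 0 0 0"
}}

```text
t: 15.0
tcp_pos: [0.5558, -0.0018, 0.1051]
orientation: [[0.29, 0.957, -0.001], [0.957, -0.29, 0.0], [-0.0, -0.001, -1.0]]
force: [-0.6, 0.2, 1.1]
finger_gap: 0.352
grip_force: 0.0
```

{"op": "send_rows", "data": {
  "rows": "0.75 0 0 0 0 0 0; 0.85 0 0 0 0 0 0; 1 0 0 0 0 0 0; 1 0 0 0 0 0 0; 1 0 0 0 0 0 0"
}}

```text
t: 15.5
tcp_pos: [0.5571, -0.0016, 0.1062]
orientation: [[0.29, 0.957, 0.002], [0.957, -0.29, -0.0], [0.0, 0.002, -1.0]]
force: [1.8, -0.6, 0.9]
finger_gap: 0.147
grip_force: 30.0
```

```bash
python3 - <<'E'
from h import *
s=state(); p=t(s["tcp_pos"]); R=s["orientation"]; print(p,s["force"],s["finger_gap"]*92,s["grip_force"])
hinge=p+[0,.094]   # gate lies along y when shut
for a in np.arange(.1,1.75,.1):
    q=hinge+.094*np.array([-np.sin(a),-np.cos(a)]); print(a.round(2),(R.T@(np.r_[w(*q),s["tcp_pos"][2]]-s["tcp_pos"])).round(4),w(*q).round(3))
E
```

```text
[-0.07316793 -0.018544  ] [ 1.76240777 -0.64628776  0.94416569] 13.496744729089128 30.000275373458862
0.1 [-0.0094 -0.0004 -0.    ] [ 0.554 -0.011]
0.2 [-0.0187 -0.0018 -0.    ] [ 0.55  -0.019]
0.3 [-0.0278 -0.0041 -0.    ] [ 0.545 -0.027]
0.4 [-0.0366 -0.0073 -0.    ] [ 0.54  -0.035]
0.5 [-0.0451 -0.0113 -0.    ] [ 0.533 -0.042]
0.6 [-0.0532 -0.0162 -0.    ] [ 0.526 -0.048]
0.7 [-0.0607 -0.0218 -0.0001] [ 0.519 -0.053]
0.8 [-0.0676 -0.0282 -0.0001] [ 0.51  -0.058]
0.9 [-0.0738 -0.0352 -0.0001] [ 0.502 -0.062]
1.0 [-0.0793 -0.0428 -0.0001] [ 0.493 -0.065]
1.1 [-0.084  -0.051  -0.0001] [ 0.484 -0.067]
1.2 [-0.0879 -0.0595 -0.0001] [ 0.475 -0.069]
1.3 [-0.0909 -0.0684 -0.0001] [ 0.465 -0.069]
1.4 [-0.093  -0.0776 -0.0002] [ 0.456 -0.068]
1.5 [-0.0942 -0.0869 -0.0002] [ 0.447 -0.067]
1.6 [-0.0944 -0.0963 -0.0002] [ 0.438 -0.064]
1.7 [-0.0937 -0.1057 -0.0002] [ 0.429 -0.061]
```

Post held. Now I'll swing along the arc.

{"op": "send_rows", "data": {
  "rows": "1 -0.0047 0 0 0 0 0; 1 -0.0094 -0.0004 0 0 0 0; 1 -0.014 -0.001 0 0 0 0; 1 -0.0187 -0.0018 0 0 0 0; 1 -0.0233 -0.0028 0 0 0 0; 1 -0.0278 -0.0041 0 0 0 0; 1 -0.0322 -0.0056 0 0 0 0; 1 -0.0366 -0.0073 0 0 0 0; 1 -0.0409 -0.0092 0 0 0 0; 1 -0.0451 -0.0113 0 0 0 0"
}}

```text
t: 16.5
tcp_pos: [0.5324, -0.0416, 0.1061]
orientation: [[0.29, 0.957, 0.001], [0.957, -0.29, 0.0], [0.0, 0.001, -1.0]]
force: [2.3, 0.1, 6.1]
finger_gap: 0.145
grip_force: 30.0
```

```bash
python3 - <<'E'
from h import *
s=state(); p=t(s["tcp_pos"]); R=s["orientation"]; print(p,s["force"],s["finger_gap"]*92,s["grip_force"])
h=np.array([-.0732,.0755]); v=p-h; print("r",np.hypot(*v),"ang",np.arctan2(-v[0],-v[1]))
E
```

```text
[-0.11847772 -0.00625087] [2.29556966 0.09757788 6.08734143] 13.369426523726638 30.000878870487213
r 0.09345199963757723 ang 0.5057942513305282
```

{"op": "send_rows", "data": {
  "rows": "1 -0.0041 -0.0024 0 0 0 0; 1 -0.0081 -0.0049 0 0 0 0; 1 -0.0119 -0.0076 0 0 0 0; 1 -0.0156 -0.0105 0 0 0 0; 1 -0.0191 -0.0136 0 0 0 0; 1 -0.0225 -0.0169 0 0 0 0; 1 -0.0257 -0.0203 0 0 0 0; 1 -0.0287 -0.0239 0 0 0 0; 1 -0.0315 -0.0276 0 0 0 0; 1 -0.0342 -0.0315 0 0 0 0"
}}

```text
t: 17.5
tcp_pos: [0.4921, -0.0646, 0.106]
orientation: [[0.289, 0.957, 0.0], [0.957, -0.289, 0.001], [0.001, 0.0, -1.0]]
force: [1.0, 3.5, 6.6]
finger_gap: 0.141
grip_force: 30.0
```

```bash
cat > g.py <<'E'
from h import *
s=state(); p=t(s["tcp_pos"]); print(p,s["force"],s["finger_gap"]*92,s["grip_force"],s["joints"].round(1))
h=np.array([-.0732,.0755]); v=p-h; print("r",np.hypot(*v),"ang",np.arctan2(-v[0],-v[1]))
E
python3 g.py
```

```text
[-0.15201188  0.02579739] [0.96877495 3.52967157 6.56994253] 13.00271614303358 30.00119984149933 [ 44.3  29.1 -49.  115.8  29.5  48.1 -38.4]
r 0.09317543726745854 ang 1.0081453825034352
```

{"op": "send_rows", "data": {
  "rows": "1 -0.0024 -0.004 0 0 0 0; 1 -0.0047 -0.0082 0 0 0 0; 1 -0.0067 -0.0124 0 0 0 0; 1 -0.0086 -0.0167 0 0 0 0; 1 -0.0102 -0.0211 0 0 0 0; 1 -0.0116 -0.0256 0 0 0 0; 1 -0.0128 -0.0302 0 0 0 0; 1 -0.0137 -0.0348 0 0 0 0; 1 -0.0144 -0.0394 0 0 0 0; 1 -0.0149 -0.0441 0 0 0 0"
}}

```text
t: 18.5
tcp_pos: [0.4462, -0.0655, 0.1061]
orientation: [[0.289, 0.957, 0.002], [0.957, -0.289, 0.001], [0.002, 0.001, -1.0]]
force: [4.0, 4.2, 5.1]
finger_gap: 0.148
grip_force: 30.0
```

```bash
python3 g.py
```

```text
[-0.1660076   0.06951784] [3.99105618 4.21437445 5.05343642] 13.637959907759017 30.000644624233246 [ 48.3  25.  -51.  121.8  27.5  45.2 -36.9]
r 0.09300019842869842 ang 1.506427738794835
```

{"op": "send_rows", "data": {
  "rows": "1 -0.0002 -0.0047 0 0 0 0; 1 -0.0002 -0.0094 0 0 0 0; 1 0.0001 -0.013 0 0 0 0; 1 0.0003 -0.016 0 0 0 0; 1 0.0003 -0.016 0 0 0 0; 1 0.0003 -0.016 0 0 0 0; 1 0.0003 -0.016 0 0 0 0; 1 0.0003 -0.016 0 0 0 0"
}}

```text
t: 19.3
tcp_pos: [0.4313, -0.0607, 0.1061]
orientation: [[0.289, 0.957, 0.002], [0.957, -0.289, 0.001], [0.002, 0.002, -1.0]]
force: [5.4, 3.4, 4.1]
finger_gap: 0.148
grip_force: 30.0
```

```bash
python3 g.py; python3 - <<'E'
from h import *
d=vision.snapshot("top"); c=d["img"][130:270,205:325,::-1]; cv2.imwrite("pics/crop1.png",cv2.resize(c,None,fx=4,fy=4,interpolation=cv2.INTER_CUBIC))
E
```

```text
[-0.1657059   0.08508804] [5.39978111 3.44360911 4.14099816] 13.576669586018655 30.00068038702011 [ 49.1  23.6 -51.8 123.8  26.7  44.2 -36.8]
r 0.09300146509023981 ang 1.6740754264436457
```

View pics/crop1.png

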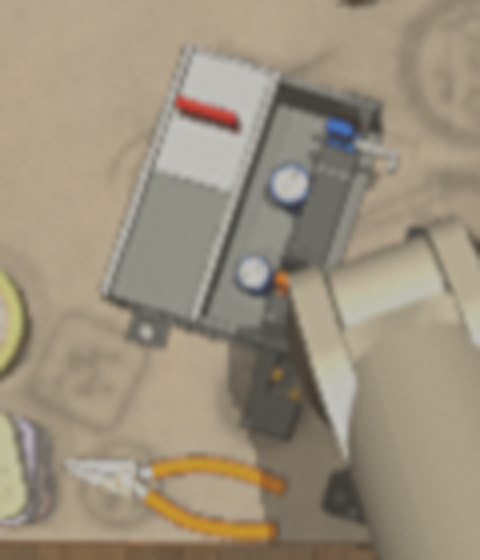

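The crop shows the cover over the fuses (rib at (208,112)) and the blue catch squeezed at (340,132). The front is clear of the gate, which is held open at 1.67 rad, and the pliers are untouched. Handing in.

```bash
python3 -c "
from h import *
print(ctrl.sign_off())"
```

```text
the job is handed in; nothing more can be done
None
```

The job is handed in: the cover is shut, the orange catch then the blue are squeezed home, and the gripper holds the gate by its post at about 1.67 rad. The sign-off returned no verdict.

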